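# Pack two wedge-shaped cake carriers head to tail

## Task

Pack the two loose wedge-shaped cake carriers into the empty green tray side by side, head to tail like the pair in the other green tray, so that both lie flat on the tray's floor and fill it. Keep them upright, lower them in gently without forcing, and leave the packed pair and everything else on the table alone.

Things in the scene. Friction and masses are not known exactly. Their poses are not given: they have to be found in the camera images.
- slice_a: Loose wedge-shaped cake carrier to pack (brown, cream, pink, white lid, blue fin; 0.15-0.31 kg, body 50 mm high). Plan: right-angled trapezoid. Origin on the underside, below the fin's middle; x points to the narrow end, z up. Wide end (64 mm) at x=-50, narrow end (26 mm) at x=+80; straight long side at y=-24; slanting side from y=+40 (wide end) to y=+2 mm (narrow end).
- slice_b: The other loose carrier to pack; shape and axes as slice_a. Each has a blue upright grip fin on its lid, to be pinched from above: 34 mm long (along x), 12 mm thick (along y), from 50 to 84 mm above the underside, centred over the origin. Bottom edges are chamfered 4 mm.
- tray_empty: The empty green open tray, fixed to the table: outside 151 mm (its x) by 110 mm (its y), 40 mm high, walls and floor 6 mm thick, inside 139 by 98 mm. Origin: centre of its underside, z up. A head-to-tail pair measures 130 by 90 mm, slanting sides together.
- tray_empty_in (a point): Centre of the empty tray's inner floor, 6 mm above the table, axes as the tray's. The pair fits like this: one carrier (either) with its x along tray +x and its origin near x=-15, y=-23 mm, the other the opposite way round with its origin near x=+15, y=+23 mm; straight sides along the tray's long walls.
- tray_full: The other green tray, same size, fixed, already holding a packed pair. Origin: centre of its underside.
- packed_a: Carrier already packed in tray_full, same shape as slice_a; to be left alone.
- packed_b: Carrier already packed in tray_full, same shape as slice_a; to be left alone.
- prep_bowl: Small open steel bowl, 110 mm across, 55 mm high; a loose bystander to be left alone. Origin on its underside.
- deli_cup: White open cup, 90 mm across, 60 mm high; a loose bystander to be left alone. Origin on its underside.
- spatula: Spatula with red handle, lying flat; a loose bystander to be left alone. Origin on its underside.
- spoon: Steel spoon, lying flat; a loose bystander to be left alone. Origin on its underside.
- ring_cutter: Steel ring cutter, 80 mm across, 45 mm high; a loose bystander to be left alone. Origin on its underside.
- sprinkles: Small closed jar with red cap, 60 mm across, 85 mm high; a loose bystander to be left alone. Origin on its underside.
- whisk: Steel balloon whisk lying flat, 270 mm long and up to 60 mm high, origin near its middle; a loose bystander to be left alone.

How it is judged (in metres and radians):
At the end, for the whole second after the job is handed in: Both loose carriers lie in the formerly empty tray, at rest: undersides within 6 mm of its floor, upright within 0.06 rad, their lengths along the tray's length within 0.15 rad, origins within 30 mm (tray x) and 40 mm (tray y) of its centre. Only head to tail do the two fit like this (x of slice_a in the frame of tray_empty_in between -0.03 and 0.03 m and y of slice_a in the frame of tray_empty_in between -0.04 and 0.04 m and z of each of slice_a, slice_b in the frame of tray_empty_in below 0.006 m and angle between each of slice_a, slice_b's own z axis and vertical below 0.06 rad and angle between the x axis of each of slice_a, slice_b and the x axis of tray_empty, either way round below 0.15 rad and linear speed of each of slice_a, slice_b below 0.02 m/s and x of slice_b in the frame of tray_empty_in between -0.03 and 0.03 m and y of slice_b in the frame of tray_empty_in between -0.04 and 0.04 m); the robot touches nothing.
It fails at once if a carrier is tipped more than 0.6 rad (angle between any of slice_a, slice_b's own z axis and vertical above 0.6 rad).
It fails at once if a carrier is forced into the tray (pressed on it with over 60 N) (contact force between any of slice_a, slice_b and tray_empty above 60 N).
It fails at once if a carrier is dropped: let go so high that it falls faster than 0.5 m/s (about 13 mm or more) ((linear speed of slice_a above 0.5 m/s and contact force between the fingers and slice_a below 0.1 N) or (linear speed of slice_b above 0.5 m/s and contact force between the fingers and slice_b below 0.1 N)).
It fails at once if one of the packed pair is moved more than 25 mm (distance of any of packed_a, packed_b from where it was at the start of the episode above 0.025 m).
It fails at once if another thing on the table is moved more than 40 mm (distance of any of prep_bowl, deli_cup, spatula, spoon, ring_cutter, sprinkles, whisk from where it was at the start of the episode above 0.04 m).
It also fails if it takes over 58 s, if anything falls off the work surface, if the arm or the gripper's body presses on something with over 40 N, if the wrist force passes 120 N, or if a joint passes its speed limit or range.

## Robot

A 6-joint arm with a two-finger parallel gripper is mounted at the origin on the work surface. World frame = base frame: x ahead of the robot, y to its left, z up, the work surface at z = 0. Lengths are in m, angles in degrees, forces in N, time in s.
With the tool pointing down it reaches from about 0.35 to 0.875 m from the base axis. Payload 4.2 kg.
Tool frame: the origin (TCP) lies midway between the tips of the shut fingers; the grasp point (between the pads) lies 19 mm behind it; z points along the fingers, y is the line along which they close (so a half turn about z gives the same grasp; the last joint's range is limited). The gripper opens to 87 mm and grips with 3 to 60 N. Pads are 19 mm wide; open, the fingers measure 117 mm over their backs; the gripper's body (75 mm by 190 mm) begins 51 mm behind the grasp point.
Start: joints at [81.051, 22.042, 0.453, 0, -68.411, -14.817], TCP at [0.252, 0.572, 0.223] pointing down, gripper open.
Joint ranges: [-179.83, 179.83], [-69.29, 118.12], [-61.27, 80.66], [-181.25, 117.63], [-171.15, -9.14], [-177.46, 177.46]. Speed limits (degrees/s): [159.86, 159.86, 180, 180, 180, 180].

## Interface

Orientations are given as a 3x3 rotation matrix whose columns are the frame's x, y, z axes.
In Python, from station import sense, capture, camera_params, finish_job gives the robot as it stands.
- The arm moves only by the tool drive_tool, never from a script. Its argument "rows" is a list of rows, each an object of numbers: "tx", "ty", "tz": the shift along the tool's x, y, z in cm; "ax", "ay", "az": the turn, a rotation vector about the tool's x, y, z in rad; "claw": the finger opening in cm, from 0 to 8.7. In form: [{"tx": .., "ty": .., "tz": .., "ax": .., "ay": .., "az": .., "claw": ..}, ...]. A call has 1 to 10 rows; each row shifts and turns the commanded pose from where the row before left it, along the tool's axes as they then stand; what a row does not reach is not made up. A row lasts 1/12 s, in which the tool goes at most 41.7 mm and 7.16 degrees, less where a joint would pass 70% of its speed; a pose out of reach is approached as far as the arm can. A call with a gripper value outside its range is refused whole. The fingers move at their own pace and stop on an object; the grip force is fixed at half the most. Time passes only in rows, so rows that do not move let the fingers close. It gives the time, the measured TCP pose, the force, the opening and the grip force at its end, in the units of the state.
- sense(): the state, without advancing time (a new reading comes with each control period).
- capture(name): name is "scene" or "side" or "wrist"; returns (picture, depth): 400x640x3 uint8, red, green, blue; 400x640 float32, m along the optical axis (not along the pixel's ray), 0 where there is no reading.
- camera_params(name): a dict with "intrinsics" (3x3 intrinsics, pixels), "k1" (the pictures are not rectified: a ray, as slopes to the right and down, at radius r is drawn at 1 + k1 r^2 times it, then the intrinsics apply), "R" (3x3) and "t" (3): a world point X has camera coordinates R X + t; the wrist camera has in their place "tool_from_camera" (4x4, takes a point from camera to tool coordinates, whose origin is the TCP and whose axes are the flange's). Camera axes: x right, y down, z forward; pixel columns grow to the right and rows downward; lengths in m; the calibration is good to about 2 mm. A picture is of the moment at which its call begins: read the wrist's pose just before it. camera_params takes no time and is no camera call.
- finish_job(): hands the job in; it is judged then, once.
The state is a dict: "time_s": time; "joints": joint angles; "joint_velocities": joint speeds; "effort": joint torques, N m; "tcp_pos": TCP position; "ee_rot": TCP orientation; "wrist_force": force on the tool from outside, world axes, zero at the start; "moment": the same for the moment, N m; "gripper_width": opening from 0.0 (shut) to 1.0 (fully open); "gripper_force": force on a finger pad.
Only numpy, scipy, OpenCV 4.12 (cv2) and the standard library are available. Lean on these libraries where they do the work, as an engineer would, in place of code of your own. Each camera call takes 0.05 s, during which the arm holds its last target. There are 200 camera calls.

## Working session

There is one attempt and no reset: what is moved stays moved. The work goes in short steps, Python scripts to look and compute and a tool call to move; the robot and the scene stay as the last step left them, time stands still between calls to the robot, and variables do not carry over. Pictures are saved under pics/ and viewed, at most 10 in all, crops included, and the job is handed in when it is done.

Besides the shell and the picture viewer there is one more tool, called as name([rows], argument=value, ...), one row to a line, values as JSON. drive_tool: Moves the arm, as the interface text tells. Its arguments: {"type":"object","properties":{"rows":{"type":"array"}},"required":["rows"]}

```bash
mkdir -p pics; ls
python3 - <<'E'
from station import *
import cv2,numpy as np
s=sense();print(s)
for n in("scene","side","wrist"):
    p,d=capture(n);np.savez(f"pics/{n}0.npz",p=p,d=d);cv2.imwrite(f"pics/{n}0.png",p[:,:,::-1]);print(n,camera_params(n))
E
```

```text
pics
{'time_s': 0.0, 'joints': array([ 8.10492851e+01,  2.20897754e+01,  3.80967119e-01, -2.71290253e-02,
       -6.84109958e+01, -1.48173253e+01]), 'joint_velocities': array([-0.02766036, -0.03689125, -0.01290306, -0.00386757,  0.00516082,
       -0.01749878]), 'effort': array([ 4.54885640e-04, -3.90663671e+01,  1.87404585e+01,  4.21973571e+00,
        1.09541687e-02, -1.95192233e-04]), 'tcp_pos': array([0.25163967, 0.57145864, 0.22148291]), 'ee_rot': array([[ 9.15114250e-01, -4.03193912e-01, -7.60230564e-04],
       [-4.03194614e-01, -9.15112078e-01, -1.99697409e-03],
       [ 1.09471624e-04,  2.13398031e-03, -9.99997717e-01]]), 'wrist_force': array([0.40400686, 0.23187532, 0.29202501]), 'moment': array([-0.02568607, -0.02225381, -0.0113368 ]), 'gripper_force': 0.0, 'gripper_width': 1.0039380531866682}
scene {'intrinsics': array([[389.94046461,   0.        , 319.37487731],
       [  0.        , 389.94046461, 201.33468554],
       [  0.        ,   0.        ,   1.        ]]), 'k1': 0.01887619044132546, 'R': array([[ 0.15753848,  0.98750573,  0.00375009],
       [ 0.79837598, -0.1251
[... 396 characters left out ...]
7 , -0.53611785, -0.80535434],
       [ 0.33959781,  0.73025747, -0.59278778]]), 't': array([-0.54049328,  0.1531678 ,  1.4550236 ])}
wrist {'intrinsics': array([[347.25111424,   0.        , 322.07147228],
       [  0.        , 347.25111424, 197.87027265],
       [  0.        ,   0.        ,   1.        ]]), 'k1': -0.013086883904664974, 'tool_from_camera': array([[ 9.29831141e-04, -9.70765577e-01, -2.40027767e-01,
         6.48576019e-02],
       [ 9.99999470e-01,  7.96528588e-04,  6.52374998e-04,
        -6.53167278e-04],
       [-4.42114213e-04, -2.40028247e-01,  9.70765804e-01,
        -1.61109626e-01],
       [ 0.00000000e+00,  0.00000000e+00,  0.00000000e+00,
         1.00000000e+00]])}
```

View pics/scene0.png

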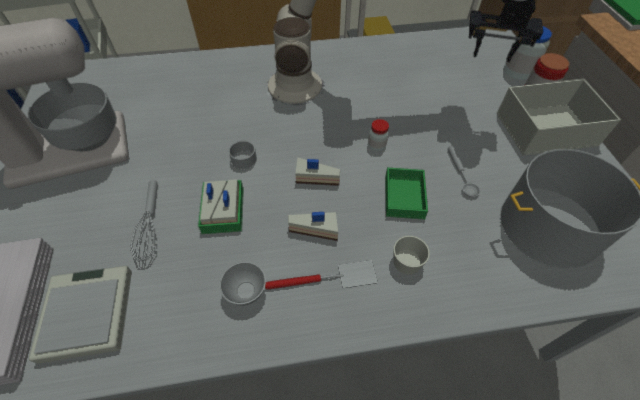

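View pics/side0.png

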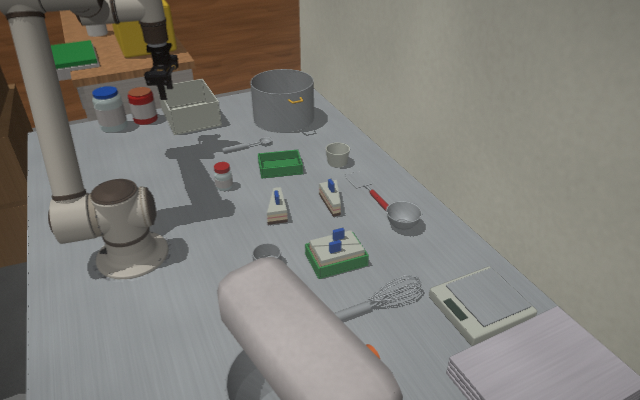

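Scene view: the loose carriers are at about (318,172) and (314,225), with fins at (312,164) and (318,217). The empty tray is at (406,193), the packed tray at (221,205), the cup at (410,255) and the jar at (379,135). The side view agrees. Next I'll measure these.

```bash
cat > h.py <<'E'
import numpy as np,cv2
from station import *
def look(name):
    s=sense();p,d=capture(name);return s,p,d
def pose(name,s):
    c=camera_params(name)
    if name=="wrist":
        T=np.eye(4);T[:3,:3]=s["ee_rot"];T[:3,3]=s["tcp_pos"];T=T@c["tool_from_camera"];return c,T[:3,:3],T[:3,3]
    return c,c["R"].T,-c["R"].T@c["t"]
def rays(c,uv):
    return cv2.undistortPoints(np.asarray(uv,float).reshape(-1,1,2),c["intrinsics"],np.array([c["k1"],0,0,0.]))[:,0]
def onplane(name,s,uv,z):
    c,R,o=pose(name,s);r=np.c_[rays(c,uv),np.ones(len(uv))]@R.T
    return o+r*((z-o[2])/r[:,2])[:,None]
def cloud(name,s,d):
    c,R,o=pose(name,s);v,u=np.mgrid[:400,:640]
    r=rays(c,np.c_[u.ravel(),v.ravel()]);P=np.c_[r,np.ones(len(r))]*d.ravel()[:,None]
    return (P@R.T+o).reshape(400,640,3)
def blobs(m,amin):
    n,l,st,ce=cv2.connectedComponentsWithStats(m.astype(np.uint8));return [(l==i,st[i,4],ce[i]) for i in range(1,n) if st[i,4]>=amin]
def masks(p):
    H=cv2.cvtColor(p,cv2.COLOR_RGB2HSV).astype(int);h,S,V=H[...,0],H[...,1],H[...,2]
    return (h>105)&(h<130)&(S>140)&(V>50),(h>45)&(h<85)&(S>110)&(V>30)
def yaw(ax): return np.degrees(np.arctan2(ax[1],ax[0]))
E
python3 - <<'E'
from h import *
f=np.load("pics/scene0.npz");p,d=f["p"],f["d"];X=cloud("scene",None,d);b,g=masks(p)
for nm,m in(("blue",b),("green",g)):
  for k,a,c in blobs(m,15):
    if c[1]<120 or c[0]>500 or c[0]<150:continue
    P=X[k&(d>0)];P3=onplane("scene",None,np.argwhere(k)[:,::-1],.04 if nm=="green" else .07)
    print(nm,a,c.round(),P.mean(0).round(3),P.min(0).round(3),P.max(0).round(3),"rect",[np.round(q,3) for q in cv2.minAreaRect(P3[:,:2].astype(np.float32))])
Z=X[...,2]
# lids: at height .05 around the fins
W=(Z>.04)&(Z<.06)&(d>0)
for k,a,c in blobs(W,100):
  if 280<c[0]<345 and 150<c[1]<245:
    P=X[k][:,:2];r=cv2.minAreaRect(P.astype(np.float32));print("lid",a,c.round(),P.mean(0).round(3),[np.round(q,3) for q in r]);print(np.round(cv2.approxPolyDP(cv2.convexHull(P.astype(np.float32)),.008,True)[:,0],3).tolist())
E
```

```text
blue 79 [312. 163.] [ 0.457 -0.001  0.074] [ 0.445 -0.013  0.058] [0.463 0.013 0.085] rect [array([0.452, 0.   ]), array([0.026, 0.031]), np.float64(81.14)]
blue 57 [209. 191.] [ 0.519 -0.29   0.083] [ 0.5   -0.295  0.061] [ 0.529 -0.284  0.091] rect [array([ 0.509, -0.293]), array([0.05 , 0.011]), np.float64(0.531)]
blue 56 [225. 198.] [ 0.55  -0.247  0.084] [ 0.53  -0.253  0.063] [ 0.562 -0.242  0.09 ] rect [array([ 0.54 , -0.251]), array([0.011, 0.048]), np.float64(88.863)]
blue 98 [318. 216.] [ 0.64  -0.014  0.075] [ 0.631 -0.028  0.055] [0.644 0.001 0.088] rect [array([ 0.636, -0.014]), array([0.029, 0.025]), np.float64(81.083)]
green 1901 [406. 193.] [0.559 0.257 0.015] [ 0.478  0.184 -0.   ] [0.647 0.322 0.044] rect [array([0.574, 0.248]), array([0.112, 0.173]), np.float64(75.884)]
green 479 [225. 220.] [ 0.583 -0.259  0.027] [ 0.456 -0.326 -0.   ] [ 0.607 -0.21   0.046] rect [array([ 0.542, -0.267]), array([0.11 , 0.168]), np.float64(85.456)]
lid 519 [315. 170.] [0.461 0.007] [array([0.452, 0.016]), array([0.129, 0.062]), np.float64(75.629)]
[[0.492000013589859, 0.07199999690055847], [0.46299999952316284, 0.06800000369548798], [0.41100001335144043, -0.03999999910593033], [0.4650000035762787, -0.05000000074505806]]
lid 666 [315. 222.] [ 0.64  -0.021] [array([ 0.642, -0.029]), array([0.128, 0.064]), np.float64(84.335)]
[[0.6800000071525574, 0.03099999949336052], [0.6169999837875366, 0.03700000047683716], [0.6079999804496765, -0.08900000154972076], [0.6309999823570251, -0.09200000017881393]]
```

drive_tool([
  {"tx":2.5,"ty":1.0,"tz":-1.0},
  {"tx":3.8,"ty":1.3,"tz":-1.0},
  {"tx":3.8,"ty":1.4,"tz":-0.5},
  {"tx":3.8,"ty":1.4},
  {"tx":3.8,"ty":1.4},
  {"tx":3.8,"ty":1.4},
  {"tx":3.8,"ty":1.4},
  {"tx":3.8,"ty":1.4},
  {"tx":3.8,"ty":1.4},
  {"tx":2.5,"ty":1.0},
])

```text
invalid input at $.rows[0]: expected keys tx, ty, tz, ax, ay, az, claw
```

drive_tool([
  {"tx":1.0,"ty":1.5},
  {},
  {},
])

```text
invalid input at $.rows[0]: expected keys tx, ty, tz, ax, ay, az, claw
```

```bash
cat > look.py <<'E'
import sys
from h import *
n=sys.argv[1];s,p,d=look("wrist");np.savez(f"pics/{n}.npz",p=p,d=d);cv2.imwrite(f"pics/{n}.png",p[:,:,::-1])
print(s["time_s"],s["tcp_pos"].round(4),"yaw",yaw(s["ee_rot"][:,0]).round(2),s["joints"].round(1))
X=cloud("wrist",s,d);Z=X[...,2];b,g=masks(p);ok=d>0
for k,a,c in blobs(b,150):
    P=X[k&ok];T=P[P[:,2]>P[:,2].max()-.006][:,:2].astype(np.float32);r=cv2.minAreaRect(T);print("fin",a,c.round(),"ztop",np.percentile(P[:,2],95).round(4),"top",[np.round(q,4) for q in r])
for k,a,c in blobs(cv2.morphologyEx((g&ok&(Z>.03)&(Z<.05)).astype(np.uint8),cv2.MORPH_CLOSE,np.ones((3,3))),300):
    print("rim",a,c.round(),np.median(X[k>0][:,2]).round(4),[np.round(q,4) for q in cv2.minAreaRect(X[k>0][:,:2].astype(np.float32))])
for k,a,c in blobs((Z>.042)&(Z<.058)&ok&~g&~b,1000):
    P=X[k][:,:2].astype(np.float32);h=cv2.convexHull(P);print("lid",a,c.round(),np.median(X[k][:,2]).round(4),cv2.approxPolyDP(h,.008,True)[:,0].round(4).tolist())
E
python3 look.py w1
```

```text
0.15 [0.2517 0.5716 0.2217] yaw -23.77 [ 81.1  22.1   0.4  -0.  -68.4 -14.8]
lid 1403 [175. 110.] 0.0503 [[0.4595000147819519, 0.6717000007629395], [0.26109999418258667, 0.6704999804496765]]
```

View pics/w1.png

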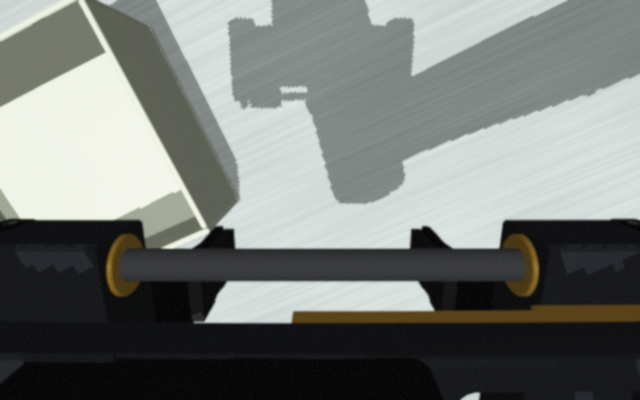

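The wrist camera only sees ahead of the tool (+x side, rows above 210), so I'll stop about 11 cm short of each target.

drive_tool([
  {"tx":2.5,"ty":1.5,"tz":-1,"ax":0,"ay":0,"az":0,"claw":8.7},
  {"tx":3.5,"ty":1.8,"tz":-1,"ax":0,"ay":0,"az":0,"claw":8.7},
  {"tx":3.5,"ty":1.8,"tz":-1,"ax":0,"ay":0,"az":0,"claw":8.7},
  {"tx":3.5,"ty":1.8,"tz":0,"ax":0,"ay":0,"az":0,"claw":8.7},
  {"tx":3.5,"ty":1.8,"tz":0,"ax":0,"ay":0,"az":0,"claw":8.7},
  {"tx":3.5,"ty":1.8,"tz":0,"ax":0,"ay":0,"az":0,"claw":8.7},
  {"tx":3.5,"ty":1.8,"tz":0,"ax":0,"ay":0,"az":0,"claw":8.7},
  {"tx":3.5,"ty":1.8,"tz":0,"ax":0,"ay":0,"az":0,"claw":8.7},
  {"tx":3,"ty":1.8,"tz":0,"ax":0,"ay":0,"az":0,"claw":8.7},
  {"tx":0,"ty":0,"tz":0,"ax":0,"ay":0,"az":0,"claw":8.7},
])

```text
time_s: 1.03
tcp_pos: [0.4646, 0.3011, 0.2524]
ee_rot: [[0.913, -0.409, -0.0], [-0.409, -0.913, -0.001], [0.0, 0.001, -1.0]]
wrist_force: [-1.2, 0.9, -0.4]
gripper_width: 0.998
gripper_force: 0.0
```

```bash
python3 look.py w2
```

```text
1.0333 [0.4646 0.3011 0.2524] yaw -24.11 [ 49.7  13.9  -6.9   0.  -69.2  16.1]
fin 561 [615.  64.] ztop 0.0839 top [array([0.453 , 0.0052]), array([0.0258, 0.0105]), np.float64(74.9823)]
rim 2656 [323.  78.] 0.0384 [array([0.5649, 0.2536]), array([0.1114, 0.1626]), np.float64(74.8049)]
lid 2095 [46. 94.] 0.0501 [[0.7379999756813049, 0.49219998717308044], [0.5910999774932861, 0.6287000179290771], [0.6013000011444092, 0.5640000104904175], [0.6355000138282776, 0.5203999876976013], [0.6862999796867371, 0.4936000108718872]]
lid 4659 [583.  68.] 0.049 [[0.4058000147342682, -0.03200000151991844], [0.46540001034736633, -0.04470000043511391], [0.49219998717308044, 0.07320000231266022], [0.4681999981403351, 0.07859999686479568]]
```

View pics/w2.png

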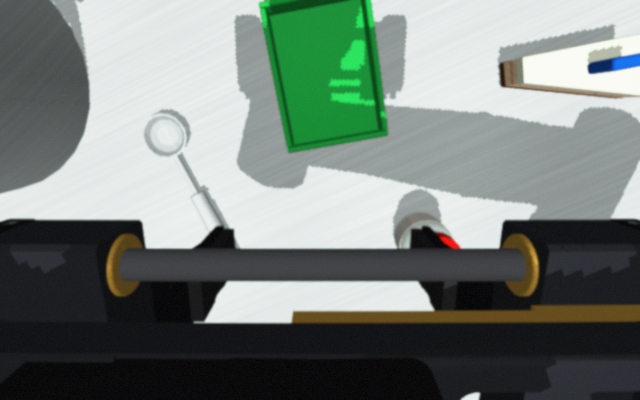

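The tray spans columns 262–387 and rows 0–152, cut slightly at the top, with yaw about -15°. Carrier A is at the right, with its narrow end at (510,73). I'll back off to see the whole tray.

drive_tool([
  {"tx":-2,"ty":1.5,"tz":0,"ax":0,"ay":0,"az":0,"claw":8.7},
  {"tx":-2,"ty":1.5,"tz":0,"ax":0,"ay":0,"az":0,"claw":8.7},
  {"tx":0,"ty":0,"tz":0,"ax":0,"ay":0,"az":0,"claw":8.7},
  {"tx":0,"ty":0,"tz":0,"ax":0,"ay":0,"az":0,"claw":8.7},
])

```text
time_s: 1.42
tcp_pos: [0.4127, 0.2947, 0.253]
ee_rot: [[0.916, -0.401, 0.001], [-0.401, -0.916, 0.001], [0.0, -0.001, -1.0]]
wrist_force: [0.0, -0.3, 0.7]
gripper_width: 0.997
gripper_force: 0.0
```

```bash
python3 look.py w3
cat > tray.py <<'E'
import sys
from h import *
f=np.load(f"pics/{sys.argv[1]}.npz");p=f["p"];s=sense();b,g=masks(p)
# outer rim outline of green mask at z=.04 (top-down: the near and side outer faces nearly hidden)
m=max(blobs(g,500),key=lambda t:t[1])[0].astype(np.uint8)
c=max(cv2.findContours(m,cv2.RETR_EXTERNAL,cv2.CHAIN_APPROX_NONE)[0],key=len)[:,0]
P=onplane("wrist",s,c,.04)[:,:2].astype(np.float32);r=cv2.minAreaRect(P);print(r)
print(cv2.boxPoints(r).round(4).tolist());print(cv2.approxPolyDP(P,.01,True)[:,0].round(4).tolist(), c.min(0),c.max(0))
E
python3 tray.py w3
```

```text
1.4167 [0.4127 0.2947 0.253 ] yaw -23.64 [ 53.9   9.2 -12.9  -0.  -67.8  12.5]
fin 777 [601.  13.] ztop 0.0839 top [array([0.4516, 0.0023]), array([0.0332, 0.0117]), np.float64(77.2046)]
rim 1857 [303.  64.] 0.0385 [array([0.5323, 0.2617]), array([0.1092, 0.1202]), np.float64(75.9092)]
lid 1642 [19. 62.] 0.0499 [[0.6876000165939331, 0.49399998784065247], [0.5938000082969666, 0.5885999798774719], [0.6197999715805054, 0.5349000096321106]]
lid 5137 [568.  26.] 0.049 [[0.4918999969959259, 0.07339999824762344], [0.4675000011920929, 0.07800000160932541], [0.40230000019073486, -0.03849999979138374], [0.4487999975681305, -0.04989999905228615]]
((0.5380529761314392, 0.26043984293937683), (0.10871729999780655, 0.10613761097192764), 75.9019775390625)
[[0.4733000099658966, 0.22059999406337738], [0.5763000249862671, 0.19480000436306], [0.6028000116348267, 0.3001999855041504], [0.4997999966144562, 0.3260999917984009]]
[[0.6025999784469604, 0.2994999885559082], [0.5016000270843506, 0.3244999945163727], [0.47519999742507935, 0.2214999943971634], [0.5590000152587891, 0.20010000467300415]] [241   0] [364 109]
```

A's fin measures 33×12 mm (true 34×12) at (0.4516, 0.0023), yaw 77.2°. The tray centre is about (0.5597, 0.255), yaw about -14.5°. Going above A.

drive_tool([
  {"tx":1.9,"ty":3.15,"tz":0,"ax":0,"ay":0,"az":0,"claw":5},
  {"tx":1.9,"ty":3.15,"tz":0,"ax":0,"ay":0,"az":0,"claw":5},
  {"tx":1.9,"ty":3.15,"tz":0,"ax":0,"ay":0,"az":0,"claw":5},
  {"tx":1.9,"ty":3.15,"tz":0,"ax":0,"ay":0,"az":0,"claw":5},
  {"tx":1.9,"ty":3.15,"tz":0,"ax":0,"ay":0,"az":0,"claw":5},
  {"tx":1.9,"ty":3.15,"tz":0,"ax":0,"ay":0,"az":0,"claw":5},
  {"tx":1.9,"ty":3.15,"tz":0,"ax":0,"ay":0,"az":0,"claw":5},
  {"tx":1.9,"ty":3.15,"tz":0,"ax":0,"ay":0,"az":0,"claw":5},
])

```text
time_s: 2.13
tcp_pos: [0.452, 0.001, 0.2528]
ee_rot: [[0.916, -0.402, 0.001], [-0.402, -0.916, 0.0], [0.001, -0.0, -1.0]]
wrist_force: [0.9, 0.7, -0.6]
gripper_width: 0.586
gripper_force: 0.0
```

drive_tool([
  {"tx":0,"ty":0,"tz":0,"ax":0,"ay":0,"az":0.115,"claw":5},
  {"tx":0,"ty":0,"tz":0,"ax":0,"ay":0,"az":0.115,"claw":5},
  {"tx":0,"ty":0,"tz":0,"ax":0,"ay":0,"az":0.115,"claw":5},
  {"tx":0,"ty":0,"tz":0,"ax":0,"ay":0,"az":0.115,"claw":5},
  {"tx":0,"ty":0,"tz":0,"ax":0,"ay":0,"az":0.115,"claw":5},
  {"tx":0,"ty":0,"tz":0,"ax":0,"ay":0,"az":0.115,"claw":5},
  {"tx":0,"ty":0,"tz":0,"ax":0,"ay":0,"az":0.115,"claw":5},
  {"tx":0,"ty":0,"tz":0,"ax":0,"ay":0,"az":0.115,"claw":5},
  {"tx":0,"ty":0,"tz":0,"ax":0,"ay":0,"az":0.115,"claw":5},
  {"tx":0,"ty":0,"tz":0,"ax":0,"ay":0,"az":0.115,"claw":5},
])

```text
time_s: 2.97
tcp_pos: [0.4521, 0.0027, 0.2525]
ee_rot: [[0.001, -1.0, 0.0], [-1.0, -0.001, -0.0], [0.0, -0.0, -1.0]]
wrist_force: [1.6, 0.1, 0.1]
gripper_width: 0.575
gripper_force: 0.0
```

drive_tool([
  {"tx":0,"ty":0,"tz":0,"ax":0,"ay":0,"az":0.115,"claw":5},
  {"tx":0,"ty":0,"tz":0,"ax":0,"ay":0,"az":0.115,"claw":5},
  {"tx":0,"ty":0,"tz":2,"ax":0,"ay":0,"az":0,"claw":5},
  {"tx":0,"ty":0,"tz":3,"ax":0,"ay":0,"az":0,"claw":5},
  {"tx":0,"ty":0,"tz":3,"ax":0,"ay":0,"az":0,"claw":5},
  {"tx":0,"ty":0,"tz":2,"ax":0,"ay":0,"az":0,"claw":5},
  {"tx":0,"ty":0,"tz":0,"ax":0,"ay":0,"az":0,"claw":5},
  {"tx":0,"ty":0,"tz":0,"ax":0,"ay":0,"az":0,"claw":5},
])

```text
time_s: 3.63
tcp_pos: [0.4516, 0.0024, 0.1521]
ee_rot: [[-0.222, -0.975, -0.002], [-0.975, 0.222, -0.001], [0.002, 0.001, -1.0]]
wrist_force: [0.7, -0.2, 0.2]
gripper_width: 0.576
gripper_force: 0.0
```

Run:
```python
from h import *
s=sense();print(s["time_s"],s["tcp_pos"],yaw(s["ee_rot"][:,0]),s["joints"].round(1))
R=s["ee_rot"];print("cm in tool",(100*R.T@(np.array([.4516,.0023,.055])-s["tcp_pos"])).round(2))
```

```text
3.6333 [0.45164947 0.00239015 0.15214612] -102.8006210821059 [ 21.    9.2 -28.8   0.  -52.1 -33.9]
cm in tool [-0.01 -0.01  9.71]
```

drive_tool([
  {"tx":0,"ty":0,"tz":3,"ax":0,"ay":0,"az":0,"claw":5},
  {"tx":0,"ty":0,"tz":3,"ax":0,"ay":0,"az":0,"claw":5},
  {"tx":0,"ty":0,"tz":2,"ax":0,"ay":0,"az":0,"claw":5},
  {"tx":0,"ty":0,"tz":1.2,"ax":0,"ay":0,"az":0,"claw":5},
  {"tx":0,"ty":0,"tz":0.5,"ax":0,"ay":0,"az":0,"claw":5},
  {"tx":0,"ty":0,"tz":0,"ax":0,"ay":0,"az":0,"claw":5},
  {"tx":0,"ty":0,"tz":0,"ax":0,"ay":0,"az":0,"claw":0.5},
  {"tx":0,"ty":0,"tz":0,"ax":0,"ay":0,"az":0,"claw":0.5},
  {"tx":0,"ty":0,"tz":0,"ax":0,"ay":0,"az":0,"claw":0.5},
  {"tx":0,"ty":0,"tz":0,"ax":0,"ay":0,"az":0,"claw":0.5},
])

```text
time_s: 4.47
tcp_pos: [0.4519, 0.0026, 0.0565]
ee_rot: [[-0.222, -0.975, 0.002], [-0.975, 0.222, 0.001], [-0.001, -0.002, -1.0]]
wrist_force: [0.1, -0.3, 0.1]
gripper_width: 0.357
gripper_force: 0.0
```

drive_tool([
  {"tx":0,"ty":0,"tz":0,"ax":0,"ay":0,"az":0,"claw":0.5},
  {"tx":0,"ty":0,"tz":0,"ax":0,"ay":0,"az":0,"claw":0.5},
  {"tx":0,"ty":0,"tz":0,"ax":0,"ay":0,"az":0,"claw":0.5},
  {"tx":0,"ty":0,"tz":0,"ax":0,"ay":0,"az":0,"claw":0.5},
])

```text
time_s: 4.8
tcp_pos: [0.4513, 0.0024, 0.0557]
ee_rot: [[-0.222, -0.975, 0.0], [-0.975, 0.222, 0.0], [-0.0, -0.0, -1.0]]
wrist_force: [-0.2, 0.0, 0.7]
gripper_width: 0.134
gripper_force: 30.0
```

drive_tool([
  {"tx":0,"ty":0,"tz":-0.5,"ax":0,"ay":0,"az":0,"claw":0.5},
  {"tx":0,"ty":0,"tz":-1.5,"ax":0,"ay":0,"az":0,"claw":0.5},
  {"tx":0,"ty":0,"tz":-2.5,"ax":0,"ay":0,"az":0,"claw":0.5},
  {"tx":0,"ty":0,"tz":-3,"ax":0,"ay":0,"az":0,"claw":0.5},
  {"tx":0,"ty":0,"tz":-3,"ax":0,"ay":0,"az":-0.05,"claw":0.5},
  {"tx":0,"ty":0,"tz":-2.5,"ax":0,"ay":0,"az":-0.09,"claw":0.5},
  {"tx":0,"ty":0,"tz":-1.5,"ax":0,"ay":0,"az":-0.1,"claw":0.5},
  {"tx":0,"ty":0,"tz":0,"ax":0,"ay":0,"az":-0.1,"claw":0.5},
  {"tx":0,"ty":0,"tz":0,"ax":0,"ay":0,"az":-0.1,"claw":0.5},
  {"tx":0,"ty":0,"tz":0,"ax":0,"ay":0,"az":-0.1,"claw":0.5},
])

```text
time_s: 5.63
tcp_pos: [0.4505, 0.0023, 0.2007]
ee_rot: [[0.315, -0.949, -0.001], [-0.949, -0.315, 0.0], [-0.001, 0.0, -1.0]]
wrist_force: [-0.1, -0.0, -2.2]
gripper_width: 0.135
gripper_force: 30.0
```

drive_tool([
  {"tx":0,"ty":0,"tz":0,"ax":0,"ay":0,"az":-0.1,"claw":0.5},
  {"tx":0,"ty":0,"tz":0,"ax":0,"ay":0,"az":-0.1,"claw":0.5},
  {"tx":0,"ty":0,"tz":0,"ax":0,"ay":0,"az":-0.1,"claw":0.5},
  {"tx":0,"ty":0,"tz":0,"ax":0,"ay":0,"az":-0.1,"claw":0.5},
  {"tx":0,"ty":0,"tz":0,"ax":0,"ay":0,"az":-0.1,"claw":0.5},
  {"tx":0,"ty":0,"tz":0,"ax":0,"ay":0,"az":-0.1,"claw":0.5},
  {"tx":0,"ty":0,"tz":0,"ax":0,"ay":0,"az":-0.1,"claw":0.5},
  {"tx":0,"ty":0,"tz":0,"ax":0,"ay":0,"az":-0.1,"claw":0.5},
  {"tx":0,"ty":0,"tz":0,"ax":0,"ay":0,"az":-0.1,"claw":0.5},
  {"tx":0,"ty":0,"tz":0,"ax":0,"ay":0,"az":-0.1,"claw":0.5},
])

```text
time_s: 6.47
tcp_pos: [0.4504, 0.0022, 0.2002]
ee_rot: [[0.969, -0.248, -0.002], [-0.248, -0.969, -0.0], [-0.001, 0.0, -1.0]]
wrist_force: [-1.2, 0.5, -2.1]
gripper_width: 0.134
gripper_force: 30.0
```

drive_tool([
  {"tx":-0.4,"ty":-2,"tz":-0.7,"ax":0,"ay":0,"az":0,"claw":0.5},
  {"tx":-0.6,"ty":-3.3,"tz":-0.8,"ax":0,"ay":0,"az":0,"claw":0.5},
  {"tx":-0.6,"ty":-3.6,"tz":-0.8,"ax":0,"ay":0,"az":0,"claw":0.5},
  {"tx":-0.6,"ty":-3.6,"tz":-0.8,"ax":0,"ay":0,"az":0,"claw":0.5},
  {"tx":-0.6,"ty":-3.6,"tz":-0.8,"ax":0,"ay":0,"az":0,"claw":0.5},
  {"tx":-0.6,"ty":-3.6,"tz":-0.8,"ax":0,"ay":0,"az":0,"claw":0.5},
  {"tx":-0.6,"ty":-3.3,"tz":-0.8,"ax":0,"ay":0,"az":0,"claw":0.5},
  {"tx":-0.6,"ty":-2.5,"tz":-0.5,"ax":0,"ay":0,"az":0,"claw":0.5},
  {"tx":0,"ty":-1.8,"tz":0,"ax":0,"ay":0,"az":0,"claw":0.5},
  {"tx":0,"ty":0,"tz":0,"ax":0,"ay":0,"az":0,"claw":0.5},
])

```text
time_s: 7.3
tcp_pos: [0.4756, 0.2813, 0.2599]
ee_rot: [[0.968, -0.249, -0.0], [-0.249, -0.968, 0.0], [-0.0, -0.0, -1.0]]
wrist_force: [0.0, 0.1, -1.2]
gripper_width: 0.136
gripper_force: 30.0
```

```bash
python3 look.py w4;python3 tray.py w4
```

```text
7.3 [0.4756 0.2813 0.2599] yaw -14.43 [ 47.4  13.5  -6.3  -0.  -70.1  28.2]
fin 1037 [322. 230.] ztop 0.2879 top [array([0.5075, 0.2736]), array([0.0065, 0.0011]), np.float64(74.9433)]
fin 491 [322. 289.] ztop 0.2879 top [array([0.4674, 0.2838]), array([0.0126, 0.0102]), np.float64(76.7888)]
rim 2289 [327.  53.] 0.0384 [array([0.5737, 0.2487]), array([0.1138, 0.1267]), np.float64(75.8284)]
lid 1673 [50. 73.] 0.05 [[0.7091000080108643, 0.4918999969959259], [0.5902000069618225, 0.6172000169754028], [0.6208999752998352, 0.5350000262260437], [0.6639000177383423, 0.5016999840736389]]
((0.5718347430229187, 0.24924908578395844), (0.1083722934126854, 0.12247615307569504), 76.33242797851562)
[[0.49950000643730164, 0.2110999971628189], [0.6184999942779541, 0.18209999799728394], [0.64410001039505, 0.2874000072479248], [0.5250999927520752, 0.3163999915122986]]
[[0.6420999765396118, 0.28619998693466187], [0.5249999761581421, 0.3158999979496002], [0.5016999840736389, 0.21250000596046448], [0.616599977016449, 0.18320000171661377]] [274  12] [380 136]
```

View pics/w4.png

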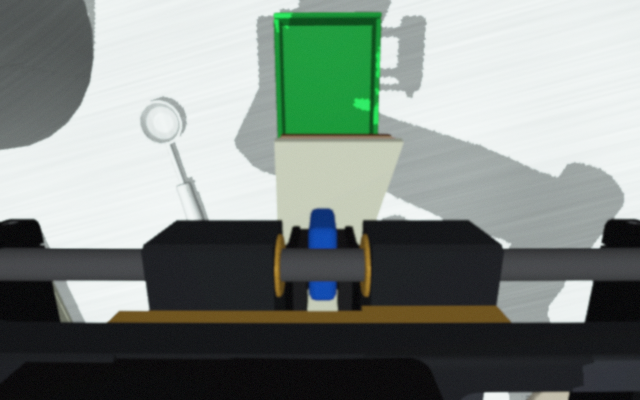

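The view shows the carrier squarely held, with its straight side at column 275 parallel to the tray. Near and far edges together put the tray centre at (0.559, 0.254), yaw -14°. Moving over the slot.

drive_tool([
  {"tx":1,"ty":-0.2,"tz":0,"ax":0,"ay":0,"az":-0.0075,"claw":0.5},
  {"tx":2,"ty":-0.34,"tz":1,"ax":0,"ay":0,"az":0,"claw":0.5},
  {"tx":2.5,"ty":-0.4,"tz":2,"ax":0,"ay":0,"az":0,"claw":0.5},
  {"tx":2.5,"ty":-0.4,"tz":2.5,"ax":0,"ay":0,"az":0,"claw":0.5},
  {"tx":1.5,"ty":-0.4,"tz":2.5,"ax":0,"ay":0,"az":0,"claw":0.5},
  {"tx":0.5,"ty":0,"tz":2.5,"ax":0,"ay":0,"az":0,"claw":0.5},
  {"tx":0,"ty":0,"tz":2.5,"ax":0,"ay":0,"az":0,"claw":0.5},
  {"tx":0,"ty":0,"tz":1.5,"ax":0,"ay":0,"az":0,"claw":0.5},
  {"tx":0,"ty":0,"tz":0,"ax":0,"ay":0,"az":0,"claw":0.5},
  {"tx":0,"ty":0,"tz":0,"ax":0,"ay":0,"az":0,"claw":0.5},
])

```text
time_s: 8.18
tcp_pos: [0.5768, 0.2689, 0.1149]
ee_rot: [[0.969, -0.246, -0.002], [-0.246, -0.969, -0.002], [-0.001, 0.002, -1.0]]
wrist_force: [-0.2, 0.7, -1.4]
gripper_width: 0.137
gripper_force: 30.0
```

Run:
```python
from h import *
s=sense();print(s["tcp_pos"],yaw(s["ee_rot"][:,0]),s["wrist_force"])
R=s["ee_rot"];print("cm in tool",(100*R.T@(np.array([.577,.2732,.0617])-s["tcp_pos"])).round(2))
s,p,d=look("wrist");sc,pd,dd=look("side")
cv2.imwrite("pics/w5.png",np.vstack([p[:260,80:560],cv2.resize(pd[120:220,200:400],(480,240))])[:,:,::-1])
```

```text
[0.57680562 0.26891404 0.11485294] -14.219934399545343 [-0.15639421  0.73014058 -1.38975859]
cm in tool [-0.08 -0.43  5.31]
```

View pics/w5.png

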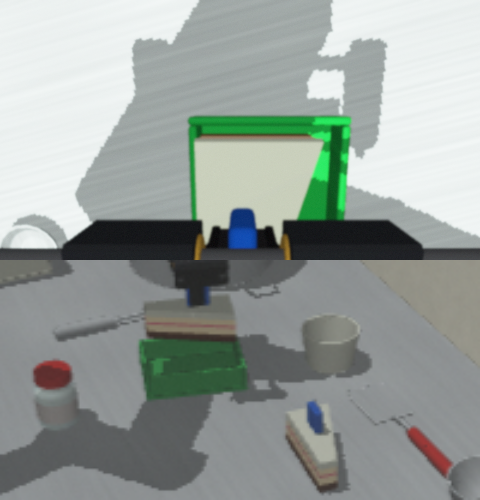

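The lid's wide end is at wrist row 138, just inside the tray's far wall, and its straight edge is about 4 mm too far from the left wall. That matches the computed correction, so I'll shift and lower.

drive_tool([
  {"tx":-0.1,"ty":-0.43,"tz":0,"ax":0,"ay":0,"az":0,"claw":0.5},
  {"tx":0,"ty":0,"tz":0,"ax":0,"ay":0,"az":0,"claw":0.5},
  {"tx":0,"ty":0,"tz":0,"ax":0,"ay":0,"az":0,"claw":0.5},
])

```text
time_s: 8.53
tcp_pos: [0.5771, 0.2755, 0.1168]
ee_rot: [[0.97, -0.244, 0.002], [-0.244, -0.97, 0.001], [0.001, -0.002, -1.0]]
wrist_force: [-0.0, -0.5, -1.2]
gripper_width: 0.137
gripper_force: 30.0
```

drive_tool([
  {"tx":0,"ty":0,"tz":0.8,"ax":0,"ay":0,"az":0,"claw":0.5},
  {"tx":0,"ty":0,"tz":0.8,"ax":0,"ay":0,"az":0,"claw":0.5},
  {"tx":0,"ty":0,"tz":0.8,"ax":0,"ay":0,"az":0,"claw":0.5},
  {"tx":0,"ty":0,"tz":0.4,"ax":0,"ay":0,"az":0,"claw":0.5},
  {"tx":0,"ty":0,"tz":0.3,"ax":0,"ay":0,"az":0,"claw":0.5},
  {"tx":0,"ty":0,"tz":0,"ax":0,"ay":0,"az":0,"claw":0.5},
])

```text
time_s: 9.03
tcp_pos: [0.5762, 0.2745, 0.0832]
ee_rot: [[0.97, -0.245, -0.002], [-0.245, -0.97, -0.001], [-0.001, 0.002, -1.0]]
wrist_force: [-0.8, -0.5, -1.5]
gripper_width: 0.137
gripper_force: 30.0
```

drive_tool([
  {"tx":0,"ty":0.1,"tz":0.3,"ax":0,"ay":0,"az":0,"claw":0.5},
  {"tx":0,"ty":0,"tz":0.4,"ax":0,"ay":0,"az":0,"claw":0.5},
  {"tx":0,"ty":0,"tz":0.4,"ax":0,"ay":0,"az":0,"claw":0.5},
  {"tx":0,"ty":0,"tz":0.3,"ax":0,"ay":0,"az":0,"claw":0.5},
  {"tx":0,"ty":0,"tz":0.3,"ax":0,"ay":0,"az":0,"claw":0.5},
  {"tx":0,"ty":0,"tz":0.1,"ax":0,"ay":0,"az":0,"claw":0.5},
  {"tx":0,"ty":0,"tz":0,"ax":0,"ay":0,"az":0,"claw":0.5},
  {"tx":0,"ty":0,"tz":0,"ax":0,"ay":0,"az":0,"claw":0.5},
])

```text
time_s: 9.7
tcp_pos: [0.5766, 0.2739, 0.0666]
ee_rot: [[0.97, -0.245, 0.0], [-0.245, -0.97, -0.0], [0.0, -0.0, -1.0]]
wrist_force: [-0.4, 0.1, -1.1]
gripper_width: 0.133
gripper_force: 30.0
```

drive_tool([
  {"tx":0,"ty":0,"tz":0.2,"ax":0,"ay":0,"az":0,"claw":0.5},
  {"tx":0,"ty":0,"tz":0.15,"ax":0,"ay":0,"az":0,"claw":0.5},
  {"tx":0,"ty":0,"tz":0.05,"ax":0,"ay":0,"az":0,"claw":0.5},
  {"tx":0,"ty":0,"tz":0,"ax":0,"ay":0,"az":0,"claw":0.5},
  {"tx":0,"ty":0,"tz":0,"ax":0,"ay":0,"az":0,"claw":0.5},
])

```text
time_s: 10.12
tcp_pos: [0.5765, 0.2739, 0.0625]
ee_rot: [[0.97, -0.245, 0.0], [-0.245, -0.97, -0.0], [0.0, 0.0, -1.0]]
wrist_force: [0.5, 0.9, -1.7]
gripper_width: 0.136
gripper_force: 30.0
```

drive_tool([
  {"tx":0,"ty":0,"tz":0.05,"ax":0,"ay":0,"az":0,"claw":0.5},
  {"tx":0,"ty":0,"tz":0,"ax":0,"ay":0,"az":0,"claw":3.5},
  {"tx":0,"ty":0,"tz":0,"ax":0,"ay":0,"az":0,"claw":3.5},
  {"tx":0,"ty":0,"tz":0,"ax":0,"ay":0,"az":0,"claw":3.5},
  {"tx":0,"ty":0,"tz":-2,"ax":0,"ay":0,"az":0,"claw":3.5},
  {"tx":0,"ty":0,"tz":-3.5,"ax":0,"ay":0,"az":0,"claw":3.5},
  {"tx":0,"ty":0,"tz":-4,"ax":0,"ay":0,"az":0,"claw":5},
  {"tx":0,"ty":0,"tz":-4,"ax":0,"ay":0,"az":0,"claw":5},
  {"tx":-1,"ty":0,"tz":-4,"ax":0,"ay":0,"az":0,"claw":5},
  {"tx":-2,"ty":0,"tz":-3,"ax":0,"ay":0,"az":0,"claw":5},
])

```text
time_s: 10.95
tcp_pos: [0.5492, 0.2812, 0.2711]
ee_rot: [[0.969, -0.246, 0.005], [-0.246, -0.969, 0.002], [0.004, -0.003, -1.0]]
wrist_force: [0.4, 1.8, 0.9]
gripper_width: 0.558
gripper_force: 0.0
```

drive_tool([
  {"tx":-3,"ty":0,"tz":0,"ax":0,"ay":0,"az":0,"claw":5},
  {"tx":-2.5,"ty":0,"tz":0,"ax":0,"ay":0,"az":0,"claw":5},
  {"tx":-1,"ty":0,"tz":0,"ax":0,"ay":0,"az":0,"claw":5},
  {"tx":0,"ty":0,"tz":0,"ax":0,"ay":0,"az":0,"claw":5},
  {"tx":0,"ty":0,"tz":0,"ax":0,"ay":0,"az":0,"claw":5},
])

```text
time_s: 11.37
tcp_pos: [0.4845, 0.2973, 0.2675]
ee_rot: [[0.97, -0.244, 0.001], [-0.244, -0.97, 0.0], [0.001, -0.001, -1.0]]
wrist_force: [-0.7, 0.6, 0.6]
gripper_width: 0.573
gripper_force: 0.0
```

```bash
python3 look.py w6;python3 tray.py w6
```

```text
11.3667 [0.4845 0.2973 0.2675] yaw -14.1 [ 47.9  14.9  -3.5   0.  -71.6  28. ]
fin 362 [322.  77.] ztop 0.0901 top [array([0.5785, 0.274 ]), array([0.0085, 0.0319]), np.float64(75.9384)]
rim 2852 [347.  86.] 0.0385 [array([0.5607, 0.2508]), array([0.1158, 0.1528]), np.float64(75.8705)]
lid 1533 [72. 76.] 0.0504 [[0.5896000266075134, 0.6209999918937683], [0.6202999949455261, 0.535099983215332], [0.663100004196167, 0.501800000667572], [0.7141000032424927, 0.491100013256073]]
lid 5069 [323.  83.] 0.0549 [[0.6171000003814697, 0.22499999403953552], [0.6319000124931335, 0.28360000252723694], [0.5084999799728394, 0.3142000138759613], [0.5037000179290771, 0.2897999882698059]]
((0.5599310994148254, 0.2543882727622986), (0.10831873118877411, 0.14760537445545197), 75.94219207763672)
[[0.47519999742507935, 0.21979999542236328], [0.618399977684021, 0.18389999866485596], [0.6446999907493591, 0.289000004529953], [0.5015000104904175, 0.3249000012874603]]
[[0.6439999938011169, 0.28630000352859497], [0.5037999749183655, 0.32429999113082886], [0.475600004196167, 0.22130000591278076], [0.6176999807357788, 0.1850000023841858]] [293  20] [397 163]
```

View pics/w6.png

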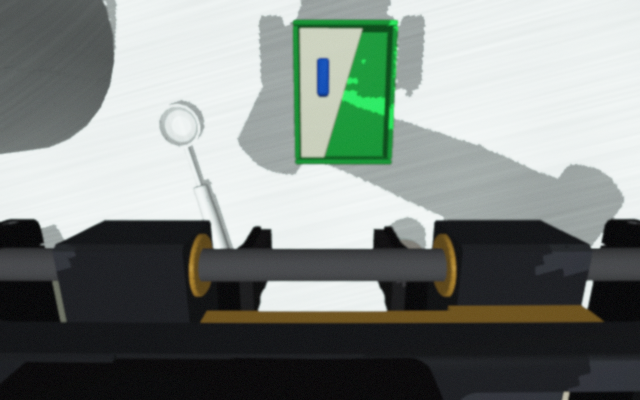

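A lies flat in the tray along the left wall (fin top 0.090 m, as it should be). The full tray outline gives centre (0.5599, 0.2544), yaw -14.06°. Next, toward B.

drive_tool([
  {"tx":1.3,"ty":1,"tz":0,"ax":0,"ay":0,"az":0,"claw":5},
  {"tx":2.6,"ty":2,"tz":0,"ax":0,"ay":0,"az":0,"claw":5},
  {"tx":2.6,"ty":2,"tz":0,"ax":0,"ay":0,"az":0,"claw":5},
  {"tx":2.6,"ty":2,"tz":0,"ax":0,"ay":0,"az":0,"claw":5},
  {"tx":2.6,"ty":2,"tz":0,"ax":0,"ay":0,"az":0,"claw":5},
  {"tx":2.6,"ty":2,"tz":0,"ax":0,"ay":0,"az":0,"claw":5},
  {"tx":2.6,"ty":2,"tz":0,"ax":0,"ay":0,"az":0,"claw":5},
  {"tx":2.6,"ty":2,"tz":0,"ax":0,"ay":0,"az":0,"claw":5},
  {"tx":1.1,"ty":1.2,"tz":0,"ax":0,"ay":0,"az":0.1,"claw":5},
  {"tx":0,"ty":0,"tz":0,"ax":0,"ay":0,"az":0.1,"claw":5},
])

```text
time_s: 12.25
tcp_pos: [0.6469, 0.0854, 0.2651]
ee_rot: [[0.897, -0.442, -0.002], [-0.442, -0.897, -0.002], [-0.001, 0.002, -1.0]]
wrist_force: [-0.3, 0.3, -0.6]
gripper_width: 0.577
gripper_force: 0.0
```

drive_tool([
  {"tx":0,"ty":0,"tz":0,"ax":0,"ay":0,"az":0.12,"claw":5},
  {"tx":0,"ty":0,"tz":0,"ax":0,"ay":0,"az":0.12,"claw":5},
  {"tx":0,"ty":0,"tz":0,"ax":0,"ay":0,"az":0.12,"claw":5},
  {"tx":0,"ty":0,"tz":0,"ax":0,"ay":0,"az":0.12,"claw":5},
  {"tx":0,"ty":0,"tz":0,"ax":0,"ay":0,"az":0.12,"claw":5},
  {"tx":0,"ty":0,"tz":0,"ax":0,"ay":0,"az":0.12,"claw":5},
  {"tx":0,"ty":0,"tz":0,"ax":0,"ay":0,"az":0.12,"claw":5},
  {"tx":0,"ty":0,"tz":0,"ax":0,"ay":0,"az":0.12,"claw":5},
  {"tx":0,"ty":0,"tz":0,"ax":0,"ay":0,"az":0.12,"claw":5},
  {"tx":0,"ty":0,"tz":0,"ax":0,"ay":0,"az":0.12,"claw":5},
])

```text
time_s: 13.08
tcp_pos: [0.6455, 0.0886, 0.2659]
ee_rot: [[-0.084, -0.996, -0.001], [-0.996, 0.084, -0.001], [0.001, 0.001, -1.0]]
wrist_force: [0.2, 0.8, -0.3]
gripper_width: 0.574
gripper_force: 0.0
```

drive_tool([
  {"tx":0,"ty":0,"tz":0,"ax":0,"ay":0,"az":0,"claw":5},
  {"tx":0,"ty":0,"tz":0,"ax":0,"ay":0,"az":0,"claw":5},
])

```text
time_s: 13.25
tcp_pos: [0.6452, 0.0889, 0.2662]
ee_rot: [[-0.074, -0.997, -0.001], [-0.997, 0.074, -0.001], [0.001, 0.001, -1.0]]
wrist_force: [0.8, -0.1, -0.6]
gripper_width: 0.573
gripper_force: 0.0
```

```bash
python3 look.py w7
```

```text
13.25 [0.6452 0.0889 0.2662] yaw -94.27 [ 22.1  23.3   8.7   0.  -75.4 -26.3]
fin 238 [324.  70.] ztop 0.0841 top [array([ 0.6347, -0.0119]), array([0.0322, 0.0094]), np.float64(85.7012)]
lid 4777 [325.  69.] 0.0489 [[0.6769999861717224, 0.03200000151991844], [0.6151999831199646, 0.037700001150369644], [0.6065000295639038, -0.08169999718666077], [0.6333000063896179, -0.08179999887943268]]
```

B's fin is at (0.6347, -0.0119), yaw -94.3°, and the tool is already aligned with it.

drive_tool([
  {"tx":1.5,"ty":0.1,"tz":0,"ax":0,"ay":0,"az":0,"claw":5},
  {"tx":3,"ty":0.1,"tz":1,"ax":0,"ay":0,"az":0,"claw":5},
  {"tx":3,"ty":0.1,"tz":2,"ax":0,"ay":0,"az":0,"claw":5},
  {"tx":2,"ty":0,"tz":2.5,"ax":0,"ay":0,"az":0,"claw":5},
  {"tx":0.6,"ty":0,"tz":3,"ax":0,"ay":0,"az":0,"claw":5},
  {"tx":0,"ty":0,"tz":2.5,"ax":0,"ay":0,"az":0,"claw":5},
  {"tx":0,"ty":0,"tz":0,"ax":0,"ay":0,"az":0,"claw":5},
  {"tx":0,"ty":0,"tz":0,"ax":0,"ay":0,"az":0,"claw":5},
])

```text
time_s: 13.97
tcp_pos: [0.6333, -0.0118, 0.1562]
ee_rot: [[-0.076, -0.997, -0.003], [-0.997, 0.076, -0.001], [0.001, 0.003, -1.0]]
wrist_force: [0.2, 0.8, 1.2]
gripper_width: 0.578
gripper_force: 0.0
```

Run:
```python
from h import *
s=sense();R=s["ee_rot"];print(yaw(R[:,0]),"cm in tool",(100*R.T@(np.array([.6347,-.0119,.0557])-s["tcp_pos"])).round(2))
```

```text
-94.34638263970106 cm in tool [-0.02 -0.17 10.05]
```

drive_tool([
  {"tx":0,"ty":-0.1,"tz":3,"ax":0,"ay":0,"az":0,"claw":5},
  {"tx":0,"ty":0,"tz":3,"ax":0,"ay":0,"az":0,"claw":5},
  {"tx":0,"ty":0,"tz":2,"ax":0,"ay":0,"az":0,"claw":5},
  {"tx":0,"ty":0,"tz":1.4,"ax":0,"ay":0,"az":0,"claw":5},
  {"tx":0,"ty":0,"tz":0.6,"ax":0,"ay":0,"az":0,"claw":5},
  {"tx":0,"ty":0,"tz":0,"ax":0,"ay":0,"az":0,"claw":5},
  {"tx":0,"ty":0,"tz":0,"ax":0,"ay":0,"az":0,"claw":5},
])

```text
time_s: 14.55
tcp_pos: [0.6364, -0.0106, 0.059]
ee_rot: [[-0.075, -0.997, 0.003], [-0.997, 0.075, 0.0], [-0.0, -0.003, -1.0]]
wrist_force: [0.5, -0.3, 0.1]
gripper_width: 0.574
gripper_force: 0.0
```

drive_tool([
  {"tx":0,"ty":0,"tz":0,"ax":0,"ay":0,"az":0,"claw":0.5},
  {"tx":0,"ty":0,"tz":0,"ax":0,"ay":0,"az":0,"claw":0.5},
  {"tx":0,"ty":0,"tz":0,"ax":0,"ay":0,"az":0,"claw":0.5},
  {"tx":0,"ty":0,"tz":0,"ax":0,"ay":0,"az":0,"claw":0.5},
  {"tx":0,"ty":0,"tz":0,"ax":0,"ay":0,"az":0,"claw":0.5},
  {"tx":0,"ty":0,"tz":0,"ax":0,"ay":0,"az":0,"claw":0.5},
  {"tx":0,"ty":0,"tz":0,"ax":0,"ay":0,"az":0,"claw":0.5},
  {"tx":0,"ty":0,"tz":0,"ax":0,"ay":0,"az":0,"claw":0.5},
])

```text
time_s: 15.22
tcp_pos: [0.6349, -0.0109, 0.0571]
ee_rot: [[-0.076, -0.997, 0.0], [-0.997, 0.076, -0.0], [0.0, -0.0, -1.0]]
wrist_force: [1.5, 0.1, 0.3]
gripper_width: 0.137
gripper_force: 30.0
```

drive_tool([
  {"tx":0,"ty":0,"tz":-0.5,"ax":0,"ay":0,"az":0,"claw":0.5},
  {"tx":0,"ty":0,"tz":-1.5,"ax":0,"ay":0,"az":0,"claw":0.5},
  {"tx":0,"ty":0,"tz":-2.5,"ax":0,"ay":0,"az":0,"claw":0.5},
  {"tx":0,"ty":0,"tz":-3,"ax":0,"ay":0,"az":0,"claw":0.5},
  {"tx":0,"ty":0,"tz":-3,"ax":0,"ay":0,"az":-0.05,"claw":0.5},
  {"tx":0,"ty":0,"tz":-3,"ax":0,"ay":0,"az":-0.1,"claw":0.5},
  {"tx":0,"ty":0,"tz":-3,"ax":0,"ay":0,"az":-0.1,"claw":0.5},
  {"tx":0,"ty":0,"tz":-2.5,"ax":0,"ay":0,"az":-0.1,"claw":0.5},
  {"tx":0,"ty":0,"tz":-1,"ax":0,"ay":0,"az":-0.1,"claw":0.5},
  {"tx":0,"ty":0,"tz":0,"ax":0,"ay":0,"az":-0.1,"claw":0.5},
])

```text
time_s: 16.05
tcp_pos: [0.6358, -0.0108, 0.2609]
ee_rot: [[0.461, -0.888, 0.006], [-0.888, -0.461, 0.001], [0.002, -0.006, -1.0]]
wrist_force: [0.5, -0.1, -3.5]
gripper_width: 0.134
gripper_force: 30.0
```

drive_tool([
  {"tx":0,"ty":0,"tz":0,"ax":0,"ay":0,"az":-0.1,"claw":0.5},
  {"tx":0,"ty":0,"tz":0,"ax":0,"ay":0,"az":-0.1,"claw":0.5},
  {"tx":0,"ty":0,"tz":0,"ax":0,"ay":0,"az":-0.1,"claw":0.5},
  {"tx":0,"ty":0,"tz":0,"ax":0,"ay":0,"az":-0.1,"claw":0.5},
  {"tx":0,"ty":0,"tz":0,"ax":0,"ay":0,"az":-0.1,"claw":0.5},
  {"tx":0,"ty":0,"tz":0,"ax":0,"ay":0,"az":-0.1,"claw":0.5},
  {"tx":0,"ty":0,"tz":0,"ax":0,"ay":0,"az":-0.1,"claw":0.5},
  {"tx":0,"ty":0,"tz":0,"ax":0,"ay":0,"az":-0.1,"claw":0.5},
  {"tx":0,"ty":0,"tz":0,"ax":0,"ay":0,"az":-0.05,"claw":0.5},
  {"tx":0,"ty":0,"tz":0,"ax":0,"ay":0,"az":0,"claw":0.5},
])

```text
time_s: 16.88
tcp_pos: [0.6341, -0.0108, 0.2562]
ee_rot: [[0.97, -0.244, -0.002], [-0.244, -0.97, 0.0], [-0.002, 0.0, -1.0]]
wrist_force: [-0.2, -0.1, -3.0]
gripper_width: 0.136
gripper_force: 30.0
```

Run:
```python
from h import *
s=sense();R=s["ee_rot"];print(yaw(R[:,0]),s["joints"].round(1),"cm in tool",(100*R.T@(np.array([.5397-.001,.2353,.2])-s["tcp_pos"])).round(2))
```

```text
-14.137838350661145 [ 13.6  21.9   5.1  -0.  -73.3  62.3] cm in tool [-15.25 -21.54   5.65]
```

drive_tool([
  {"tx":-1,"ty":-1.4,"tz":0,"ax":0,"ay":0,"az":0,"claw":0.5},
  {"tx":-2,"ty":-2.8,"tz":0,"ax":0,"ay":0,"az":0,"claw":0.5},
  {"tx":-2.2,"ty":-3.1,"tz":0,"ax":0,"ay":0,"az":0,"claw":0.5},
  {"tx":-2.2,"ty":-3.1,"tz":0,"ax":0,"ay":0,"az":0,"claw":0.5},
  {"tx":-2.2,"ty":-3.1,"tz":0,"ax":0,"ay":0,"az":0,"claw":0.5},
  {"tx":-2.2,"ty":-3.1,"tz":0.5,"ax":0,"ay":0,"az":0,"claw":0.5},
  {"tx":-2,"ty":-2.8,"tz":1.2,"ax":0,"ay":0,"az":0,"claw":0.5},
  {"tx":-1.45,"ty":-2.15,"tz":2,"ax":0,"ay":0,"az":0,"claw":0.5},
  {"tx":0,"ty":0,"tz":2,"ax":0,"ay":0,"az":0,"claw":0.5},
  {"tx":0,"ty":0,"tz":0,"ax":0,"ay":0,"az":0,"claw":0.5},
])

```text
time_s: 17.72
tcp_pos: [0.5359, 0.2354, 0.1952]
ee_rot: [[0.97, -0.244, -0.009], [-0.244, -0.97, -0.005], [-0.008, 0.007, -1.0]]
wrist_force: [-1.1, -0.5, -3.9]
gripper_width: 0.135
gripper_force: 30.0
```

drive_tool([
  {"tx":0,"ty":0,"tz":2.5,"ax":0,"ay":0,"az":0,"claw":0.5},
  {"tx":0,"ty":0,"tz":2.5,"ax":0,"ay":0,"az":0,"claw":0.5},
  {"tx":0,"ty":0,"tz":1.5,"ax":0,"ay":0,"az":0,"claw":0.5},
  {"tx":0,"ty":0,"tz":0,"ax":0,"ay":0,"az":0,"claw":0.5},
  {"tx":0,"ty":0,"tz":0,"ax":0,"ay":0,"az":0,"claw":0.5},
  {"tx":0,"ty":0,"tz":0,"ax":0,"ay":0,"az":0,"claw":0.5},
])

```text
time_s: 18.22
tcp_pos: [0.5411, 0.2355, 0.1369]
ee_rot: [[0.969, -0.245, 0.003], [-0.245, -0.969, 0.001], [0.002, -0.002, -1.0]]
wrist_force: [0.3, -0.1, -2.1]
gripper_width: 0.133
gripper_force: 30.0
```

```bash
python3 look.py w8
python3 - <<'E'
from h import *
s=sense();R=s["ee_rot"];print(yaw(R[:,0]),"cm in tool",(100*R.T@(np.array([.5387,.2355,.0631])-s["tcp_pos"])).round(2))
E
```

```text
18.2167 [0.5411 0.2355 0.1369] yaw -14.21 [ 39.3  22.8 -11.6   0.1 -55.5  36.5]
fin 1265 [252. 172.] ztop 0.0896 top [array([0.5794, 0.273 ]), array([0.0116, 0.0331]), np.float64(75.94)]
fin 1039 [322. 230.] ztop 0.1636 top [array([0.5728, 0.2279]), array([0.0064, 0.0008]), np.float64(73.1084)]
fin 438 [322. 288.] ztop 0.1635 top [array([0.5319, 0.2384]), array([0.0123, 0.0095]), np.float64(75.7621)]
rim 1496 [251. 106.] 0.0386 [array([0.5857, 0.2644]), array([0.0775, 0.1044]), np.float64(76.1512)]
lid 7486 [263. 147.] 0.0548 [[0.6324999928474426, 0.28450000286102295], [0.5471000075340271, 0.3052999973297119], [0.5382000207901001, 0.26989999413490295], [0.6176999807357788, 0.2232999950647354]]
-14.200561319225962 cm in tool [-0.25  0.09  7.41]
```

View pics/w8.png

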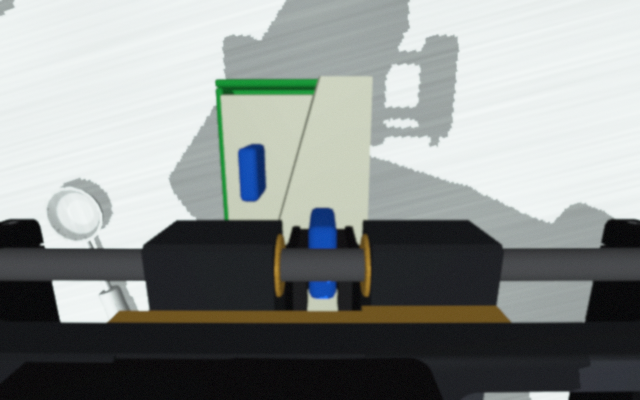

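Narrow end at row 76 and straight edge at column 370 put the carrier where the grasp says. A's fin at (252,172) re-measures at tray (14.4, 22.8) mm. I'll make a small correction and lower.

drive_tool([
  {"tx":-0.2,"ty":0.07,"tz":0.3,"ax":0,"ay":0,"az":0,"claw":0.5},
  {"tx":0,"ty":0,"tz":0.4,"ax":0,"ay":0,"az":0,"claw":0.5},
  {"tx":0,"ty":0,"tz":0.4,"ax":0,"ay":0,"az":0,"claw":0.5},
  {"tx":0,"ty":0,"tz":0.4,"ax":0,"ay":0,"az":0,"claw":0.5},
  {"tx":0,"ty":0,"tz":0.2,"ax":0,"ay":0,"az":0,"claw":0.5},
  {"tx":0,"ty":0,"tz":0,"ax":0,"ay":0,"az":0,"claw":0.5},
  {"tx":0,"ty":0,"tz":0,"ax":0,"ay":0,"az":0,"claw":0.5},
  {"tx":0,"ty":0,"tz":0,"ax":0,"ay":0,"az":0,"claw":0.5},
])

```text
time_s: 18.93
tcp_pos: [0.5377, 0.2353, 0.1181]
ee_rot: [[0.97, -0.245, 0.0], [-0.245, -0.97, 0.0], [0.0, -0.0, -1.0]]
wrist_force: [-0.4, -0.4, -3.5]
gripper_width: 0.138
gripper_force: 30.0
```

Run:
```python
from h import *
s=sense();R=s["ee_rot"];print(yaw(R[:,0]),"cm in tool",(100*R.T@(np.array([.5387,.2355,.0631])-s["tcp_pos"])).round(2))
```

```text
-14.163016258369108 cm in tool [ 0.09 -0.05  5.5 ]
```

drive_tool([
  {"tx":0.05,"ty":0,"tz":0.3,"ax":0,"ay":0,"az":0,"claw":0.5},
  {"tx":0,"ty":0,"tz":0.4,"ax":0,"ay":0,"az":0,"claw":0.5},
  {"tx":0,"ty":0,"tz":0.4,"ax":0,"ay":0,"az":0,"claw":0.5},
  {"tx":0,"ty":0,"tz":0.4,"ax":0,"ay":0,"az":0,"claw":0.5},
  {"tx":0,"ty":0,"tz":0.3,"ax":0,"ay":0,"az":0,"claw":0.5},
  {"tx":0,"ty":0,"tz":0.2,"ax":0,"ay":0,"az":0,"claw":0.5},
  {"tx":0,"ty":0,"tz":0,"ax":0,"ay":0,"az":0,"claw":0.5},
  {"tx":0,"ty":0,"tz":0,"ax":0,"ay":0,"az":0,"claw":0.5},
])

```text
time_s: 19.6
tcp_pos: [0.5381, 0.235, 0.0979]
ee_rot: [[0.97, -0.245, -0.0], [-0.245, -0.97, -0.0], [-0.0, 0.0, -1.0]]
wrist_force: [0.6, 1.0, -1.7]
gripper_width: 0.137
gripper_force: 30.0
```

drive_tool([
  {"tx":0,"ty":0,"tz":0.3,"ax":0,"ay":0,"az":0,"claw":0.5},
  {"tx":0,"ty":0,"tz":0.3,"ax":0,"ay":0,"az":0,"claw":0.5},
  {"tx":0,"ty":0,"tz":0.3,"ax":0,"ay":0,"az":0,"claw":0.5},
  {"tx":0,"ty":0,"tz":0.3,"ax":0,"ay":0,"az":0,"claw":0.5},
  {"tx":0,"ty":0,"tz":0,"ax":0,"ay":0,"az":0,"claw":0.5},
])

```text
time_s: 20.02
tcp_pos: [0.5375, 0.2347, 0.0851]
ee_rot: [[0.97, -0.245, -0.001], [-0.245, -0.97, -0.001], [-0.001, 0.001, -1.0]]
wrist_force: [1.6, -0.6, -3.4]
gripper_width: 0.133
gripper_force: 30.0
```

No contact yet, with the underside at 28 mm. Continuing down.

drive_tool([
  {"tx":0,"ty":0,"tz":0.3,"ax":0,"ay":0,"az":0,"claw":0.5},
  {"tx":0,"ty":0,"tz":0.3,"ax":0,"ay":0,"az":0,"claw":0.5},
  {"tx":0,"ty":0,"tz":0.3,"ax":0,"ay":0,"az":0,"claw":0.5},
  {"tx":0,"ty":0,"tz":0.3,"ax":0,"ay":0,"az":0,"claw":0.5},
  {"tx":0,"ty":0,"tz":0,"ax":0,"ay":0,"az":0,"claw":0.5},
])

```text
time_s: 20.43
tcp_pos: [0.5376, 0.2348, 0.0732]
ee_rot: [[0.97, -0.245, -0.001], [-0.245, -0.97, -0.001], [-0.001, 0.001, -1.0]]
wrist_force: [-0.6, -0.7, -2.7]
gripper_width: 0.134
gripper_force: 30.0
```

drive_tool([
  {"tx":0,"ty":0,"tz":0.3,"ax":0,"ay":0,"az":0,"claw":0.5},
  {"tx":0,"ty":0,"tz":0.25,"ax":0,"ay":0,"az":0,"claw":0.5},
  {"tx":0,"ty":0,"tz":0.15,"ax":0,"ay":0,"az":0,"claw":0.5},
  {"tx":0,"ty":0,"tz":0.05,"ax":0,"ay":0,"az":0,"claw":0.5},
  {"tx":0,"ty":0,"tz":0,"ax":0,"ay":0,"az":0,"claw":0.5},
  {"tx":0,"ty":0,"tz":0,"ax":0,"ay":0,"az":0,"claw":0.5},
])

```text
time_s: 20.93
tcp_pos: [0.5381, 0.2351, 0.0666]
ee_rot: [[0.97, -0.245, 0.0], [-0.245, -0.97, 0.0], [0.0, -0.0, -1.0]]
wrist_force: [0.0, 0.3, -2.9]
gripper_width: 0.134
gripper_force: 30.0
```

drive_tool([
  {"tx":0,"ty":0,"tz":0.15,"ax":0,"ay":0,"az":0,"claw":0.5},
  {"tx":0,"ty":0,"tz":0.1,"ax":0,"ay":0,"az":0,"claw":0.5},
  {"tx":0,"ty":0,"tz":0.05,"ax":0,"ay":0,"az":0,"claw":0.5},
  {"tx":0,"ty":0,"tz":0,"ax":0,"ay":0,"az":0,"claw":0.5},
  {"tx":0,"ty":0,"tz":0,"ax":0,"ay":0,"az":0,"claw":0.5},
])

```text
time_s: 21.35
tcp_pos: [0.538, 0.235, 0.0635]
ee_rot: [[0.97, -0.245, -0.0], [-0.245, -0.97, -0.0], [-0.0, 0.0, -1.0]]
wrist_force: [-0.8, -0.1, -3.0]
gripper_width: 0.136
gripper_force: 30.0
```

Essentially on the floor. I'll release with a modest opening (clear of A's fin) and lift.

drive_tool([
  {"tx":0,"ty":0,"tz":0,"ax":0,"ay":0,"az":0,"claw":3},
  {"tx":0,"ty":0,"tz":0,"ax":0,"ay":0,"az":0,"claw":3},
  {"tx":0,"ty":0,"tz":0,"ax":0,"ay":0,"az":0,"claw":3},
  {"tx":0,"ty":0,"tz":0,"ax":0,"ay":0,"az":0,"claw":3},
  {"tx":0,"ty":0,"tz":-1.5,"ax":0,"ay":0,"az":0,"claw":3},
  {"tx":0,"ty":0,"tz":-3,"ax":0,"ay":0,"az":0,"claw":3},
  {"tx":0,"ty":0,"tz":-4,"ax":0,"ay":0,"az":0,"claw":3},
  {"tx":0,"ty":0,"tz":-4,"ax":0,"ay":0,"az":0,"claw":3},
  {"tx":-1,"ty":0,"tz":-4,"ax":0,"ay":0,"az":0,"claw":3},
  {"tx":-2,"ty":0,"tz":-3,"ax":0,"ay":0,"az":0,"claw":3},
])

```text
time_s: 22.18
tcp_pos: [0.5107, 0.2426, 0.2624]
ee_rot: [[0.969, -0.246, 0.005], [-0.246, -0.969, 0.002], [0.004, -0.003, -1.0]]
wrist_force: [1.3, 0.3, 0.6]
gripper_width: 0.342
gripper_force: 0.0
```

drive_tool([
  {"tx":-2,"ty":0,"tz":0,"ax":0,"ay":0,"az":0,"claw":3},
  {"tx":-1,"ty":0,"tz":0,"ax":0,"ay":0,"az":0,"claw":3},
  {"tx":0,"ty":0,"tz":0,"ax":0,"ay":0,"az":0,"claw":3},
  {"tx":0,"ty":0,"tz":0,"ax":0,"ay":0,"az":0,"claw":3},
  {"tx":0,"ty":0,"tz":0,"ax":0,"ay":0,"az":0,"claw":3},
])

```text
time_s: 22.6
tcp_pos: [0.4799, 0.2494, 0.2573]
ee_rot: [[0.97, -0.245, -0.002], [-0.245, -0.97, -0.002], [-0.001, 0.002, -1.0]]
wrist_force: [-0.5, 0.3, -0.0]
gripper_width: 0.343
gripper_force: 0.0
```

```bash
python3 look.py w9
```

```text
22.6 [0.4799 0.2494 0.2573] yaw -14.17 [ 44.6  12.5  -8.1   0.  -69.6  31.2]
fin 516 [271.  84.] ztop 0.09 top [array([0.5785, 0.2731]), array([0.0113, 0.0322]), np.float64(76.365)]
fin 346 [322. 115.] ztop 0.0901 top [array([0.5401, 0.2349]), array([0.0084, 0.0308]), np.float64(75.7393)]
rim 2428 [302.  93.] 0.0386 [array([0.5608, 0.2532]), array([0.1111, 0.153 ]), np.float64(75.6761)]
lid 1787 [24. 70.] 0.0501 [[0.7186999917030334, 0.49050000309944153], [0.5982000231742859, 0.5789999961853027], [0.6380000114440918, 0.5170000195503235]]
lid 5125 [323. 104.] 0.0549 [[0.6114000082015991, 0.19349999725818634], [0.6176999807357788, 0.21690000593662262], [0.5027999877929688, 0.2838999927043915], [0.48750001192092896, 0.2232999950647354]]
lid 5285 [276.  90.] 0.0549 [[0.616599977016449, 0.2231999933719635], [0.6312999725341797, 0.28349998593330383], [0.5080999732017517, 0.3142000138759613], [0.5022000074386597, 0.2904999852180481]]
```

View pics/w9.png

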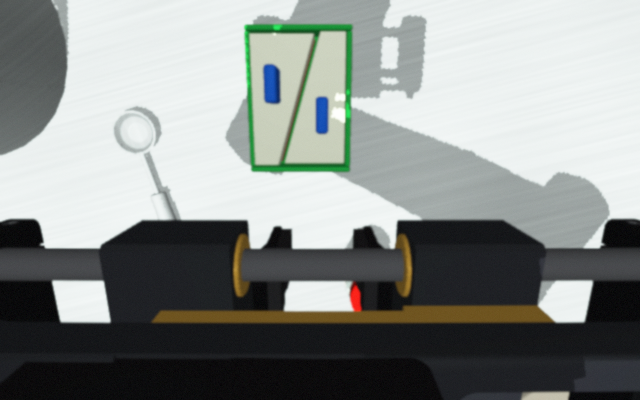

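Both carriers lie head to tail in the tray, with fins at (271,84) and (322,115). Both fin tops are at 0.090 m and both lids at 0.055 m, so they sit flat on the floor, and the gripper is clear. Handing in.

```bash
python3 -c "
from station import finish_job
print(finish_job())"
```

```text
the job is handed in; nothing more can be done
None
```

I packed both loose carriers head to tail in the formerly empty tray and handed the job in at about 22.6 s: both sit flat on its floor, and I touched nothing else on the table (the hand-in gave no verdict).

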